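# Move the topping pans up and load the fresh one

### The job

Get the topping rack ready for service: swing its hold-down bar up and back until it stays up. Then, starting with the pan next to the empty space, slide the two pans in the rack one at a time along to the serving end (right), without lifting them, so the row is closed up and the loading place is free. Stand the green-lidded pan on the loading tongue with its lug towards you and let go, then push it by its lug through the mouth until it is fully home against the rear wall; leave the other things where they stand.

Things in the scene. Friction and masses are not known exactly. Their poses are not given: they have to be found in the camera images.
- rack: Low steel topping rack, fixed, 204 mm wide (y), 122 mm deep (x), for three pans side by side. Origin on the table under the deck's middle; x to its rear, y to the loading end (left), z up. Deck top z 12 mm; end cheeks at y = -98 and 98 mm, tops z 71. Three 60 mm pans leave 16 mm slack in all. Front lip 12 mm over the deck (face x = -61) from y = -98 to 17, then flared out to y 24; open beyond.
- bail (a joint): Hold-down bar: bent steel rod, 7 mm, hinged on both cheeks about rack y (hinge at rack x -10, z 68 mm). 0 = down: level across the pans' fronts just over their lugs (rack x -74), so that fingers cannot reach the lugs from above. Grows as it swings up and back over the pans; past 1.7 rad it falls back to its stop at 2.1 rad and stays. Moves freely, 0.18 kg; starts at 0 to 0.12.
- bail_tab (a point): Grip point of the bar's black lift tab, which stands 36 mm up from the middle of the bar when that is down: 12 mm thick (rack y), 18 mm wide; this point is 10 mm below its end. Bar down: at rack (-74, 0, 94) mm; it moves on a circle of radius 69 mm about the hinge.
- serve_place (a point): Point on the deck where the middle of a pan in the serving place (right-hand end) belongs; axes as the rack's. A pan touching the end cheek has its middle 1 mm further right. Empty at the start.
- middle_place (a point): Point on the deck where the middle of the pan in the middle place belongs, 62 mm left of serve_place; axes as the rack's.
- load_place (a point): Point on the deck where the middle of the pan in the loading place belongs, behind the open mouth, 67 mm left of middle_place; axes as the rack's. Home: the pan's back against the rear wall (face at rack x 58 mm), its middle 2 mm behind this point. A hood lip along the rear wall overhangs the last 13 mm of the deck, underside z 72 mm: pans go in and out level, not from above.
- tongue (a point): Point on top of the loading tongue, the flat apron at deck height (12 mm over the table) in front of the mouth, middle of its length and width; axes as the rack's. It runs from the deck to rack x -138 mm, between guides 8 mm high with faces at rack y 25 and 98 mm (73 mm apart).
- pan_red: Lidded steel pan, red lid; already in the rack, in the middle or the loading place (drawn at random). Closed block 112 mm long (its x), 60 mm wide (y), 54 mm high, 0.2 to 0.4 kg; origin at the middle of its underside; slides easily on the deck (friction 0.2). A black grip lug 12 mm thick (y) sticks out 34 mm from the middle of its front (-x) end, from 20 to 48 mm above its underside.
- pan_red_lug (a point): Grip point of the red-lidded pan's lug: 76 mm in front of the pan's middle, 34 mm above its underside (14 mm below the top of the lug).
- pan_yellow: Lidded steel pan, yellow lid; already in the rack, in the middle or the loading place (drawn at random). Closed block 112 mm long (its x), 60 mm wide (y), 54 mm high, 0.2 to 0.4 kg; origin at the middle of its underside; slides easily on the deck (friction 0.2). A black grip lug 12 mm thick (y) sticks out 34 mm from the middle of its front (-x) end, from 20 to 48 mm above its underside.
- pan_yellow_lug (a point): Grip point of the yellow-lidded pan's lug: 76 mm in front of the pan's middle, 34 mm above its underside (14 mm below the top of the lug).
- pan_green: Lidded steel pan, green lid; the fresh pan: stands on the table to the left of the rack. Closed block 112 mm long (its x), 60 mm wide (y), 54 mm high, 0.2 to 0.4 kg; origin at the middle of its underside; slides easily on the deck (friction 0.2). A black grip lug 12 mm thick (y) sticks out 34 mm from the middle of its front (-x) end, from 20 to 48 mm above its underside.
- pan_green_lug (a point): Grip point of the green-lidded pan's lug: 76 mm in front of the pan's middle, 34 mm above its underside (14 mm below the top of the lug).
- sauce_cup: Empty steel sauce cup, 67 mm across, 36 mm high, in front of the rack's serving end; origin under its middle. Bystander.
- red_bottle: Red squeeze bottle, 63 mm across, 223 mm high, to the right of the rack. Bystander.
- yellow_bottle: Yellow squeeze bottle, 63 mm across, 223 mm high, to the right of the rack. Bystander.
- dredge: Steel dredge shaker, 59 mm across, 97 mm high, right of the rack. Bystander.
- pepper: Glass shaker with steel cap, 44 mm across, 90 mm high, at the far left, beside the lamp foot. Bystander.
- order_pad: Blue order pad, 150x104x14 mm, at the near right. Bystander.
- bell: Domed counter bell, 84 mm across, 66 mm high, at the near left. Bystander.

How it is judged:
By the outcome, as a careful person would: the job done as asked, in the order asked, and still so for the second after the job is handed in, with the robot touching nothing.
It also fails if it takes over 72 s, if anything falls off the work surface, if the arm or the gripper's body presses on something with over 40 N, if the wrist force passes 120 N, or if a joint passes its speed limit or range.

### The arm

A 6-joint arm with a two-finger parallel gripper is mounted at the origin on a cart in front of the work surface, level with it; the furniture and walls round the work are solid. World frame = base frame: x ahead of the robot, y to its left, z up, the work surface at z = 0. Lengths are in m, angles in degrees, forces in N, time in s.
With the tool pointing down it reaches from about 0.3 to 0.75 m from the base axis. Payload 8.5 kg.
Tool frame: the origin (TCP) lies on the centre line of the jaws, within the pads' length; the fingertips stand 11 mm ahead of it and the grasp point (between the pads) lies 8 mm behind it; z points along the fingers, y is the line along which they close (so a half turn about z gives the same grasp; the last joint's range is limited). The gripper opens to 85 mm and grips with 20 to 120 N. Pads are 22 mm wide; open, the fingers measure 114 mm over their backs; the gripper's body (76 mm by 85 mm) begins 54 mm behind the grasp point. The pads swing forward as they close: fully open they stand 13 mm farther back than shut.
Start: joints at [-12.336, 21.807, 74.336, -0, 83.858, -12.336], TCP at [0.55, 0, 0.242] pointing down, gripper open.
Joint ranges: [-178.18, 178.18], [-50.72, 133.34], [12.68, 142.11], [-81.47, 261.47], [9.98, 163.14], [-165.26, 165.26]. Speed limits (degrees/s): [136.94, 136.94, 180, 180, 180, 180].

### API

Orientations are given as a 3x3 rotation matrix whose columns are the frame's x, y, z axes.
In Python, from rig import env gives the robot as it stands.
- The arm moves only by the shell command python3 nudge.py 'ROWS' [FORCE]. ROWS is 1 to 10 rows, parted by semicolons, with the numbers parted by spaces; each row has 5 numbers: dx, dy, dz in mm, then a turn about the tool's z in degrees, then the finger opening in m; each row shifts and turns the commanded pose from where the row before left it, along the tool's axes as they then stand; what a row does not reach is not made up. A row lasts 1/10 s, in which the tool goes at most 0.05 m and 8.59 degrees, less where a joint would pass 70% of its speed; a pose out of reach is approached as far as the arm can. The fingers move at their own pace and stop on an object; FORCE is the grip in N (left out, the last holds). Time passes only in rows, so rows that do not move let the fingers close. It prints the time, the measured TCP pose, the force, the opening and the grip force at its end. Input that does not fit is refused with a message, and nothing moves.
- env.observe(): the state, without advancing time (a new reading comes with each control period).
- env.get_image(name): name is "scene" or "side" or "wrist"; returns a dict with "pixels" (420x560x3 uint8, red, green, blue), "K" (3x3 intrinsics, pixels), "distortion" ([k1, k2, p1, p2, k3] as OpenCV has them; the pictures are not rectified), "extrinsics" (4x4, takes a point from world to camera coordinates). Camera axes: x right, y down, z forward; pixel columns grow to the right and rows downward; lengths in m; the calibration is good to about 2 mm. A picture is of the moment at which its call begins. There is no depth.
- env.close_job(): hands the job in; it is judged then, once.
The state is a dict: "time_s": time; "q": joint angles; "qvel": joint speeds; "joint_efforts": joint torques, N m; "position": TCP position; "tool_rot": TCP orientation; "ft_force": force on the tool from outside, world axes, zero at the start; "wrist_torque": the same for the moment, N m; "grip_width": finger opening in m; "gripper_force": force on a finger pad.
Only numpy, scipy, OpenCV 4.12 (cv2) and the standard library are available. Lean on these libraries where they do the work, as an engineer would, in place of code of your own. Each camera call takes 0.05 s, during which the arm holds its last target. There are 200 camera calls.

## Working session

There is one attempt and no reset: what is moved stays moved. The work goes in short steps, Python scripts to look and compute and a shell command to move; the robot and the scene stay as the last step left them, time stands still between calls to the robot, and variables do not carry over. Pictures are saved under pics/ and viewed, at most 10 in all, crops included, and the job is handed in when it is done.

```bash
ls; mkdir -p pics; python3 - <<'E'
from rig import env
import cv2
for n in ("scene","side"):
    d=env.get_image(n); cv2.imwrite(f"pics/{n}0.png",d["pixels"][:,:,::-1])
    import numpy as np
    E=d["extrinsics"]; print(n,d["K"].tolist(),d["distortion"],(-E[:3,:3].T@E[:3,3]).round(3),E[2,:3].round(2))
o=env.observe(); print(o)
E
```

```text
nudge.py
pics
rig.py
scene [[484.92579177318686, 0.0, 279.4476753699154], [0.0, 484.92579177318686, 206.92176587319895], [0.0, 0.0, 1.0]] [-0.03632417  0.          0.          0.          0.        ] [0.132 0.817 0.989] [ 0.31 -0.67 -0.68]
side [[515.8716578986596, 0.0, 278.34263208707125], [0.0, 515.8716578986596, 204.9286857995987], [0.0, 0.0, 1.0]] [-0.18994725  0.          0.          0.          0.        ] [ 0.355 -1.245  1.168] [ 0.1   0.72 -0.68]
{'time_s': 0.1, 'q': array([-1.23359853e+01,  2.18390447e+01,  7.43772590e+01,  2.05359860e-04,
        8.38577320e+01, -1.23374103e+01]), 'qvel': array([ 0.0328588 , -0.02890174, -0.0599903 ,  0.02726396,  0.0081506 ,
       -0.06131174]), 'joint_efforts': array([ 3.76895419e-03, -4.49219084e+01, -2.31655884e+01, -2.33104493e-04,
        3.63802450e-03,  7.57992581e-06]), 'position': array([5.49770554e-01, 4.67845442e-05, 2.41774113e-01]), 'tool_rot': array([[-2.43090648e-05,  9.99999204e-01, -1.26157111e-03],
       [ 9.99999961e-01,  2.46617494e-05,  2.79544964e-04],
       [ 2.79575854e-04, -1.26156426e-03, -9.99999165e-01]]), 'ft_force': array([ 0.00318394,  0.12945111, -0.24223711]), 'wrist_torque': array([0.01789774, 0.01364867, 0.0347526 ]), 'gripper_force': 0.0, 'grip_width': 0.08546418267324883}
```

View images.

View pics/scene0.png

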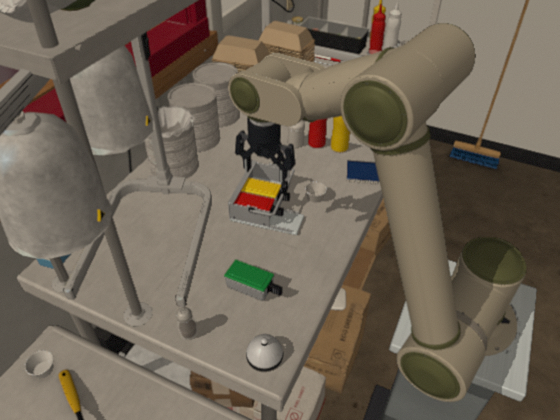

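View pics/side0.png

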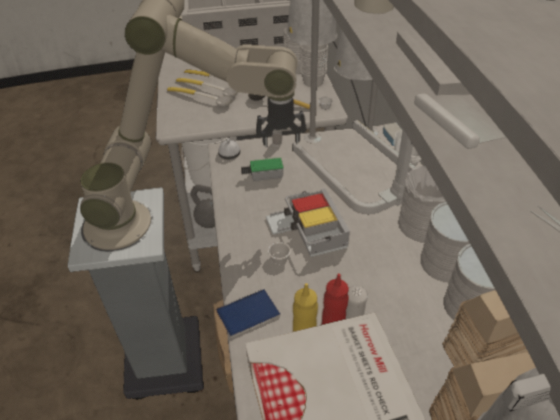

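```bash
cat > h.py <<'E'
from rig import env
import cv2, numpy as np
def shot(n,f):
    d=env.get_image(n); np.savez(f"pics/{f}.npz",**d); return d
def save(f,crop=None,s=1):
    p=np.load(f"pics/{f}.npz")["pixels"][:,:,::-1]
    if crop: a,b,c,e=crop; p=p[b:e,a:c]
    cv2.imwrite(f"pics/{f}_c.png",cv2.resize(p,None,fx=s,fy=s,interpolation=cv2.INTER_CUBIC))
def world(f,uv,z):
    d=np.load(f"pics/{f}.npz"); E=d["extrinsics"]
    uv=np.array(uv,float).reshape(-1,1,2); n=cv2.undistortPoints(uv,d["K"],d["distortion"]).reshape(-1,2)
    r=np.c_[n,np.ones(len(n))]@E[:3,:3]; c=-E[:3,:3].T@E[:3,3]
    z=np.broadcast_to(z,len(r)); return c+r*((z-c[2])/r[:,2])[:,None]
def pix(f,P):
    d=np.load(f"pics/{f}.npz"); E=d["extrinsics"]
    return cv2.projectPoints(np.array(P,float).reshape(-1,1,3),cv2.Rodrigues(E[:3,:3])[0],E[:3,3],d["K"],d["distortion"])[0].reshape(-1,2)
E
python3 - <<'E'
from h import *
shot("wrist","w0"); save("w0",None,1.4)
shot("scene","s0"); save("s0",(215,160,325,310),4)
print(world("s0",[(252,180),(240,275),(282,288),(315,190)],[0.07,.054,.04,.036]))
d=np.load("pics/w0.npz");E=d["extrinsics"];print(-E[:3,:3].T@E[:3,3],E)
E
```

```text
[[ 0.6721341  -0.15383628  0.07      ]
 [ 0.53896919  0.16691405  0.054     ]
 [ 0.4330832   0.14890045  0.04      ]
 [ 0.49950882 -0.22957301  0.036     ]]
[0.5507713  0.07897047 0.37336701] [[ 9.99997956e-01 -9.00013125e-05 -2.01979497e-03 -5.50008939e-01]
 [ 5.30906819e-04 -9.52261295e-01  3.05283709e-01 -3.90747537e-02]
 [-1.95084851e-03 -3.05284158e-01 -9.52259301e-01  3.80725111e-01]
 [ 0.00000000e+00  0.00000000e+00  0.00000000e+00  1.00000000e+00]]
```

View pics/w0_c.png

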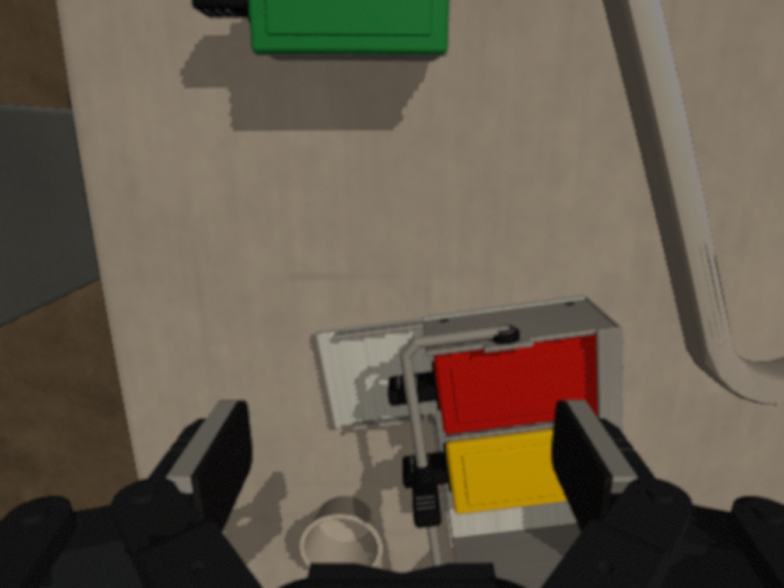

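View pics/s0_c.png

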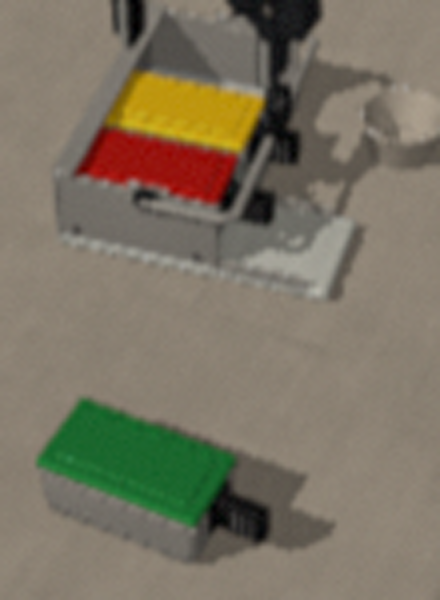

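```bash
python3 - <<'E'
from h import *
names="cheekLfront cheekLback rearwall tongueL tongueR barbend tabtop redFL redFR redBL yelFL yelFR greenFR greenBR greenlugend cup".split()
uv=np.array([(427,321),(585,299),(620,326),(316,334),(333,430),(408,340),(426,520),(436,352),(441,433),(597,336),(447,446),(453,512),(252,52),(447,51),(195,4),(341,545)])/1.4
z=np.array([71,71,71,12,12,71,104,66,66,66,66,66,54,54,48,36])/1e3
for n,p in zip(names,world("w0",uv,z)): print(n,p.round(4))
# side lid
s=np.array([(240-215,0)])
for n,(u,v),zz in [("gBL",(85,400),.054),("gBR",(38,463),.054),("gFR",(193,520),.054),("gFL",(235,462),.054)]:
    print(n,world("s0",[(215+u/4,160+v/4)],zz).round(4))
E
```

```text
cheekLfront [ 0.566  -0.0289  0.071 ]
cheekLback [ 0.6619 -0.0147  0.071 ]
rearwall [ 0.6857 -0.0322  0.071 ]
tongueL [ 0.487  -0.0602  0.012 ]
tongueR [ 0.4963 -0.1413  0.012 ]
barbend [ 0.5544 -0.0414  0.071 ]
tabtop [ 0.5658 -0.15    0.104 ]
redFL [ 0.5723 -0.0516  0.066 ]
redFR [ 0.5769 -0.1106  0.066 ]
redBL [ 0.6741 -0.0408  0.066 ]
yelFL [ 0.5812 -0.1207  0.066 ]
yelFR [ 0.5871 -0.1753  0.066 ]
greenFR [0.4663 0.1254 0.054 ]
greenBR [0.5758 0.1254 0.054 ]
greenlugend [0.4342 0.1518 0.048 ]
cup [ 0.5017 -0.2327  0.036 ]
gBL [[0.5708 0.1282 0.054 ]]
gBR [[0.5723 0.1854 0.054 ]]
gFR [[0.4667 0.1834 0.054 ]]
gFL [[0.4632 0.1326 0.054 ]]
```

Careful with the scale: shifts go in mm. That gives: -0.04 m is -40, -0.05 m is -50.

```bash
python3 nudge.py '-40 0 0 0 0.085;-50 0 0 0 0.085;-40 0 0 0 0.085;0 0 0 -8.5 0.085;0 0 0 -8.5 0.085;0 0 0 -8.5 0.085;0 0 0 -8.5 0.085;0 0 0 -8.5 0.085;0 0 0 -8.5 0.085;0 0 0 -8.5 0.085'
python3 nudge.py '0 0 0 -8.5 0.085;0 0 0 -8.5 0.085;0 0 0 -8.5 0.05;0 0 0 -8.5 0.05;0 0 0 -3 0.04;0 0 0 0 0.04'
python3 - <<'E'
from h import *
shot("wrist","w1"); save("w1",None,1.42)
o=env.observe();print(o["position"],o["tool_rot"].round(3),o["q"])
E
```

```text
time_s: 1.2
position: [0.5499, -0.1299, 0.2421]
tool_rot: [[-0.865, 0.502, -0.001], [0.502, 0.865, 0.0], [0.001, -0.0, -1.0]]
ft_force: [-0.3, -1.3, 0.5]
grip_width: 0.0849
gripper_force: 0.0
time_s: 1.8
position: [0.5499, -0.13, 0.2421]
tool_rot: [[-0.994, -0.113, -0.0], [-0.113, 0.994, 0.0], [0.0, 0.0, -1.0]]
ft_force: [0.2, 0.5, 0.4]
grip_width: 0.04
gripper_force: 0.0
[ 0.54993443 -0.12998338  0.2421775 ] [[-0.994 -0.112 -0.   ]
 [-0.112  0.994  0.   ]
 [ 0.     0.    -1.   ]] [-2.52996462e+01  2.33485713e+01  7.18800416e+01 -7.34454348e-05
  8.47907425e+01 -1.21717337e+02]
```

View pics/w1_c.png

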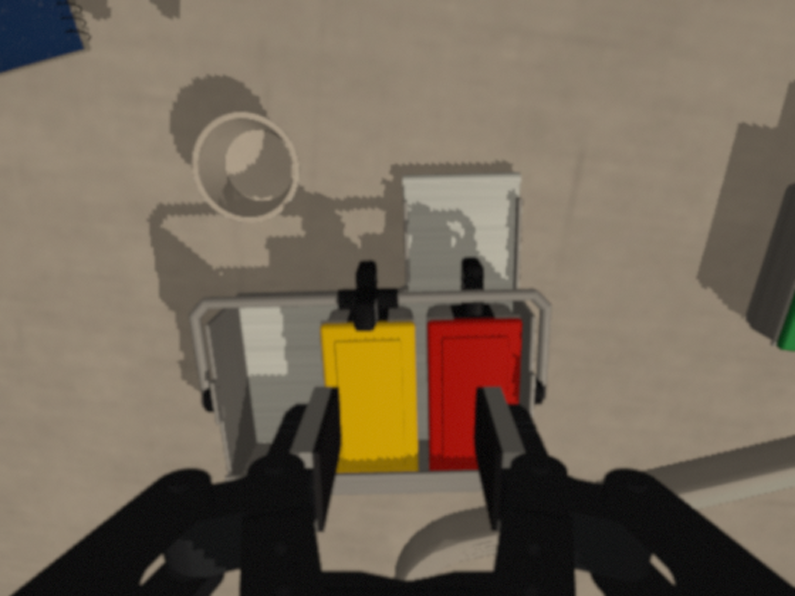

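```bash
python3 - <<'E'
from h import *
from scipy.optimize import least_squares
uv=np.array([(404,178),(520,176),(209,400),(541,392),(197,303),(549,297),(365,322),(322,322),(414,321),(428,320),(521,319),(367,265),(472,260)])/1.42
z=np.array([16,16,68,68,70,70,104,66,66,66,66,60,60])/1e3
n="tongR tongL hingeR hingeL barR barL tabtop yFR yFL rFR rFL ylug rlug".split()
W=world("w1",uv,z)
for a,b in zip(n,W): print(a,b.round(4))
m=[(W[0]+W[1])/2,(W[2]+W[3])/2,(W[4]+W[5])/2,W[6]]
R=[(-138,61.5),(-10,0),(-74,0),(-74,0)]
def f(p):
    c,s=np.cos(p[2]),np.sin(p[2]); r=[]
    for w,(x,y) in zip(m,R): r+=[p[0]+(c*x-s*y)/1e3-w[0],p[1]+(s*x+c*y)/1e3-w[1]]
    # directions
    for a,b in ((0,1),(2,3),(4,5),(7,10)):
        d=W[b]-W[a]; r.append((-d[0]*c-d[1]*s))
    return r
s=least_squares(f,[.636,-.144,.12]);print(s.x,np.degrees(s.x[2]),np.round(s.fun*1e3,1))
p=s.x;C=np.array([[np.cos(p[2]),-np.sin(p[2])],[np.sin(p[2]),np.cos(p[2])]])
for a,b in zip(n,W): print(a,((b[:2]-p[:2])@C*1e3).round(1))
E
```

```text
tongR [ 0.4975 -0.1372  0.016 ]
tongL [ 0.4874 -0.0614  0.016 ]
hingeR [ 0.6463 -0.2468  0.068 ]
hingeL [ 0.6163 -0.0354  0.068 ]
barR [ 0.5805 -0.2532  0.07  ]
barL [ 0.5528 -0.0433  0.07  ]
tabtop [ 0.5689 -0.1498  0.104 ]
yFR [ 0.5855 -0.1777  0.066 ]
yFL [ 0.5784 -0.1216  0.066 ]
rFR [ 0.5768 -0.1132  0.066 ]
rFL [ 0.5697 -0.0565  0.066 ]
ylug [ 0.5481 -0.1538  0.06  ]
rlug [ 0.5378 -0.0911  0.06  ]
[ 0.64024247 -0.1397171   0.13730229] 7.86684187268945 [ 2.7  1.6 -1.  -0.   0.3 -1.6 -2.  -0.  -0.4  0.8 -1.3 -1. ]
tongR [-141.1   22.1]
tongL [-140.7   98.5]
hingeR [  -8.6 -106.9]
hingeL [ -9.4 106.6]
barR [ -74.7 -104.2]
barL [-73.4 107.5]
tabtop [-72.   -0.3]
yFR [-59.5 -30.2]
yFL [-58.8  26.4]
rFR [-59.2  35. ]
rFL [-58.5  92.1]
ylug [-93.2  -1.3]
rlug [-94.8  62.2]
```

```bash
python3 nudge.py '-15 -22 0 -1.4 0.04;0 0 50 0 0.04;0 0 50 0 0.04;0 0 50 0 0.04;0 0 0 0 0.04' 20
python3 - <<'E'
from h import *
shot("wrist","w2"); save("w2",(100,130,460,420),2)
E
python3 nudge.py '0 0 0 0 0.008;0 0 0 0 0.008;0 0 0 0 0.008;0 0 0 0 0.008' 20
```

```text
time_s: 2.35
position: [0.5647, -0.15, 0.0866]
tool_rot: [[-0.991, -0.136, -0.01], [-0.136, 0.991, 0.003], [0.01, 0.004, -1.0]]
ft_force: [-1.0, -2.5, 0.1]
grip_width: 0.0399
gripper_force: 0.3
time_s: 2.8
position: [0.5683, -0.1514, 0.0942]
tool_rot: [[-0.991, -0.137, 0.003], [-0.137, 0.991, -0.003], [-0.003, -0.004, -1.0]]
ft_force: [0.3, -5.9, -1.0]
grip_width: 0.0115
gripper_force: 27.3
```

View pics/w2_c.png

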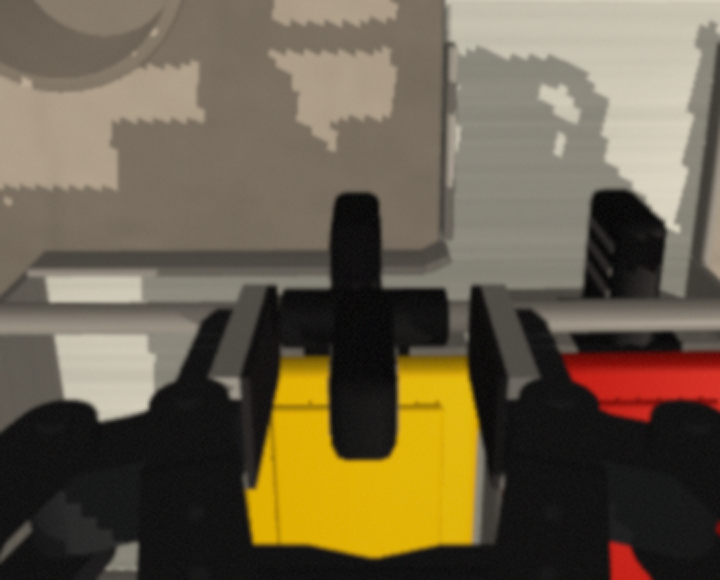

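To row units: -0.0147 m is -14.7, -0.0139 m is -13.9.

```bash
python3 nudge.py '-8.3 0 -12.3 0 0.008;-10.7 0 -10.3 0 0.008;-12.6 0 -7.9 0 0.008;-13.9 0 -5.1 0 0.008;-14.7 0 -2.1 0 0.008'
python3 nudge.py '-14.8 0 1.1 0 0.008;-14.3 0 4.1 0 0.008;-13.1 0 6.9 0 0.008;-11.4 0 9.6 0 0.008;0 0 0 0 0.008;0 0 0 0 0.008'
python3 - <<'E'
from h import *
shot("scene","s2"); save("s2",(215,120,325,260),4)
E
```

```text
time_s: 3.3
position: [0.6271, -0.1431, 0.1325]
tool_rot: [[-0.991, -0.137, 0.001], [-0.137, 0.991, -0.003], [-0.0, -0.003, -1.0]]
ft_force: [-2.9, -7.0, -1.0]
grip_width: 0.0112
gripper_force: 23.8
time_s: 3.9
position: [0.6821, -0.1353, 0.1114]
tool_rot: [[-0.991, -0.137, 0.007], [-0.137, 0.991, -0.003], [-0.007, -0.004, -1.0]]
ft_force: [3.9, -3.1, 3.1]
grip_width: 0.0113
gripper_force: 26.3
```

View pics/s2_c.png

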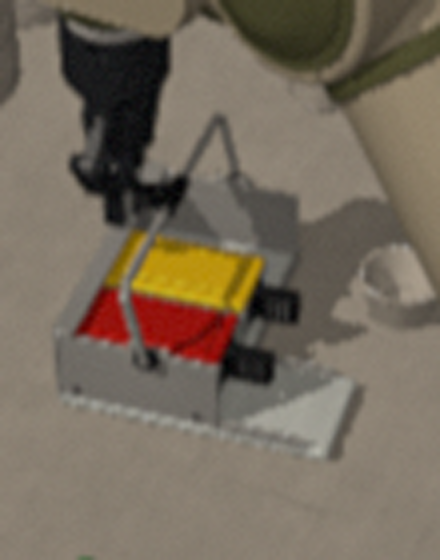

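```bash
python3 nudge.py '0 0 0 0 0.045;0 0 0 0 0.045;0 0 0 0 0.045;0 0 -30 0 0.045;0 0 -35 0 0.04;40 0 0 0 0.04;40 0 0 0 0.04;40 0 0 0 0.04;0 0 0 0 0.04;0 0 0 0 0.04'
python3 - <<'E'
from h import *
shot("wrist","w3"); save("w3",None,1.42)
o=env.observe();print(o["position"])
E
```

```text
time_s: 4.95
position: [0.561, -0.1512, 0.174]
tool_rot: [[-0.991, -0.137, 0.001], [-0.137, 0.991, -0.0], [-0.001, -0.0, -1.0]]
ft_force: [0.4, -0.4, 0.4]
grip_width: 0.0395
gripper_force: 0.0
[ 0.56181059 -0.15113642  0.17381551]
```

View pics/w3_c.png

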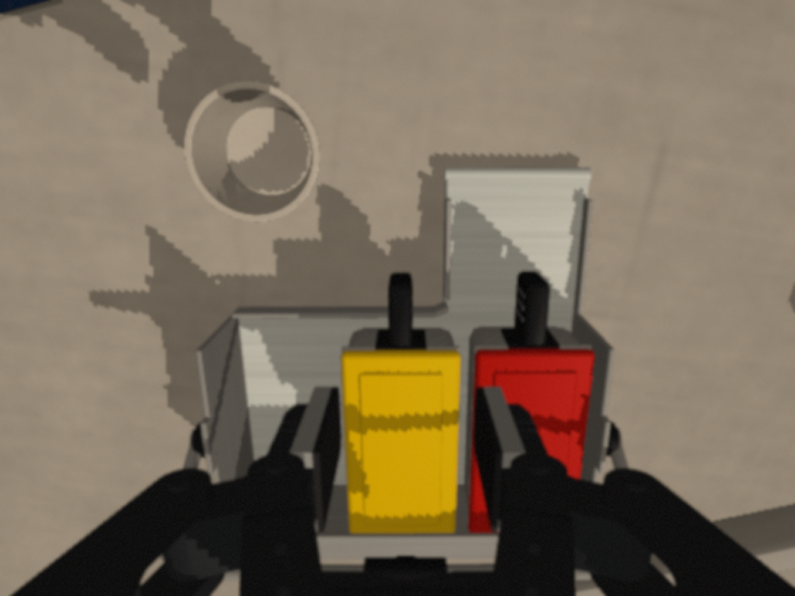

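```bash
cat >> h.py <<'E'
O=np.array([.640,-.140]);A=.1373
C=np.array([[np.cos(A),-np.sin(A)],[np.sin(A),np.cos(A)]])
def rack(W): return ((np.asarray(W)[...,:2]-O)@C*1e3).round(1)
E
python3 - <<'E'
from h import *
n="ylugtip ylugbase rlugtip rlugbase yFR yFL rFR rFL hR hL tR tL lipR".split()
uv=np.array([(400,276),(401,345),(534,275),(527,345),(343,351),(461,351),(476,351),(594,351),(200,440),(612,438),(446,171),(590,171),(240,310)])/1.42
z=np.array([60,60,60,60,66,66,66,66,68,68,20,20,24])/1e3
W=world("w3",uv,z)
for a,b,r in zip(n,W,rack(W)): print(a,b.round(4),r)
print(rack(env.observe()["position"]))
E
```

```text
ylugtip [ 0.5467 -0.1559  0.06  ] [-94.6  -3. ]
ylugbase [ 0.5816 -0.1507  0.06  ] [-59.3  -2.6]
rlugtip [ 0.5374 -0.0926  0.06  ] [-95.1  61. ]
rlugbase [ 0.5731 -0.0885  0.06  ] [-59.2  60.1]
yFR [ 0.5862 -0.1785  0.066 ] [-58.5 -30.8]
yFL [ 0.5784 -0.1216  0.066 ] [-58.5  26.7]
rFR [ 0.5774 -0.1144  0.066 ] [-58.5  34. ]
rFL [ 0.5696 -0.057   0.066 ] [-58.4  91.9]
hR [ 0.645  -0.2468  0.068 ] [  -9.6 -106.5]
hL [ 0.6148 -0.0365  0.068 ] [-10.8 106. ]
tR [ 0.4975 -0.1387  0.02  ] [-141.    20.8]
tL [ 0.4868 -0.0637  0.02  ] [-141.3   96.6]
lipR [ 0.5875 -0.2413  0.024 ] [-65.9 -93.1]
[-79.   -0.3]
```

```bash
python3 nudge.py '1 -2.5 45 0 0.04;0 0 45 0 0.04;0 0 45 0 0.04;0 0 0 0 0.04;0 0 0 0 0.008;0 0 0 0 0.008;0 0 0 0 0.008;0 0 0 0 0.008' 40
python3 -c "
from h import *
o=env.observe();print(rack(o['position']),o['joint_efforts'].round(1))"
```

```text
time_s: 5.8
position: [0.562, -0.1541, 0.0407]
tool_rot: [[-0.991, -0.137, 0.005], [-0.137, 0.991, -0.002], [-0.004, -0.003, -1.0]]
ft_force: [1.2, 0.2, 7.9]
grip_width: 0.0115
gripper_force: 43.4
[-79.2  -3.3] [ -0.4 -47.5 -14.6  -0.3   0.1  -0. ]
```

To row units: -0.0125 m is -12.5, -0.01 m is -10.

```bash
python3 nudge.py '0 -10 0 0 0.008;0 -12.5 0 0 0.008;0 -12.5 0 0 0.008;0 -12.5 0 0 0.008;0 -10 0 0 0.008;0 -5 0 0 0.008;0 0 0 0 0.008'
python3 -c "
from h import *
o=env.observe();print(rack(o['position']))"
```

```text
time_s: 6.5
position: [0.5703, -0.2169, 0.0407]
tool_rot: [[-0.991, -0.137, 0.004], [-0.137, 0.991, -0.003], [-0.004, -0.003, -1.0]]
ft_force: [-0.8, -1.7, 7.2]
grip_width: 0.0114
gripper_force: 43.4
[-79.6 -66.7]
```

```bash
python3 nudge.py '0 -1 0 0 0.008;0 -1 0 0 0.008;0 0 0 0 0.008'
python3 nudge.py '0 0 0 0 0.04;0 0 0 0 0.04;0 0 0 0 0.04;0 0 -30 0 0.04;0 20 -50 0 0.04;0 48 -20 0 0.04;0 50 0 0 0.04;0 10 0 0 0.04;0 0 0 0 0.04'
python3 - <<'E'
from h import *
shot("wrist","w4"); save("w4",None,1.42)
o=env.observe();print(rack(o["position"]),o["position"])
E
```

```text
time_s: 6.8
position: [0.5704, -0.2179, 0.0408]
tool_rot: [[-0.99, -0.138, 0.004], [-0.138, 0.99, -0.002], [-0.003, -0.002, -1.0]]
ft_force: [-1.0, 1.3, 7.1]
grip_width: 0.0117
gripper_force: 43.5
time_s: 7.7
position: [0.5521, -0.0926, 0.1341]
tool_rot: [[-0.99, -0.14, -0.0], [-0.14, 0.99, -0.0], [0.0, 0.0, -1.0]]
ft_force: [0.1, -0.5, 0.3]
grip_width: 0.0401
gripper_force: 0.0
[-80.4  57.6] [ 0.55245202 -0.09399197  0.13398725]
```

View pics/w4_c.png

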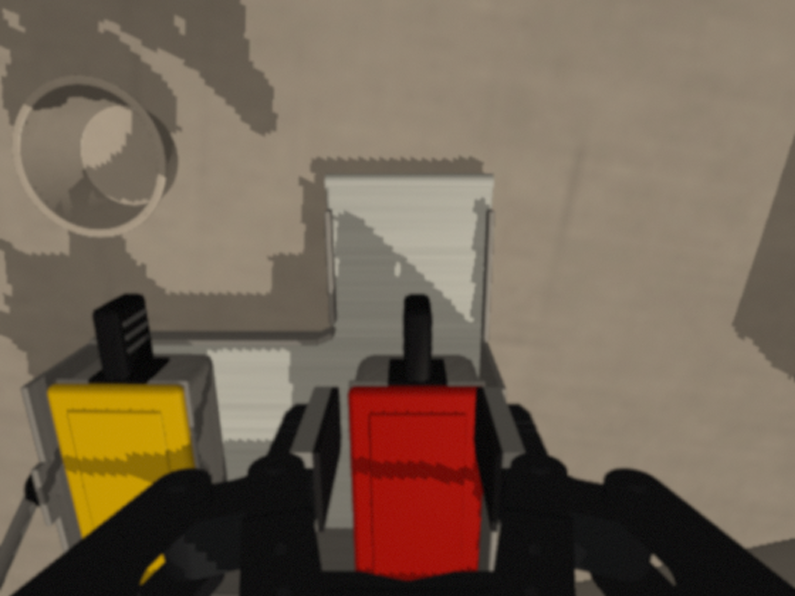

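```bash
python3 - <<'E'
from h import *
n="rlugtip rlugbase rFR rFL yFR yFL ylugtip gR gL".split()
uv=np.array([(418,299),(417,360),(350,390),(476,390),(50,388),(187,387),(127,296),(333,320),(487,320)])/1.42
z=np.array([60,60,66,66,66,66,60,20,20])/1e3
W=world("w4",uv,z)
for a,b,r in zip(n,W,rack(W)): print(a,b.round(4),r)
E
```

```text
rlugtip [ 0.5361 -0.0897  0.06  ] [-96.1  64. ]
rlugbase [ 0.5626 -0.0862  0.06  ] [-69.3  63.9]
rFR [ 0.5774 -0.1123  0.066 ] [-58.3  36. ]
rFL [ 0.5701 -0.0604  0.066 ] [-58.4  88.4]
yFR [ 0.5951 -0.239   0.066 ] [-58.1 -91.9]
yFL [ 0.5858 -0.1802  0.066 ] [-59.2 -32.4]
ylugtip [ 0.5514 -0.2077  0.06  ] [-97.1 -55. ]
gR [ 0.5643 -0.1268  0.02  ] [-73.2  23.4]
gL [ 0.5538 -0.0521  0.02  ] [-73.4  98.9]
```

To row units: 0.05 m is 50, 0.045 m is 45.

```bash
python3 nudge.py '0 5 45 0.1 0.036;0 0 50 0 0.036;0 0 0 0 0.036;0 0 0 0 0.008;0 0 0 0 0.008;0 0 0 0 0.008;0 0 0 0 0.008' 40
python3 -c "
from h import *
o=env.observe();print(rack(o['position']),o['joint_efforts'].round(1))"
```

```text
time_s: 8.45
position: [0.5525, -0.0896, 0.0409]
tool_rot: [[-0.991, -0.136, 0.003], [-0.136, 0.991, -0.002], [-0.003, -0.002, -1.0]]
ft_force: [-0.8, -2.2, 7.7]
grip_width: 0.0117
gripper_force: 40.6
[-79.7  61.9] [  0.7 -46.4 -14.8   0.2  -0.1  -0. ]
```

To row units: -0.0125 m is -12.5, -0.01 m is -10.

```bash
python3 nudge.py '0 -10 0 0 0.008;0 -12.5 0 0 0.008;0 -12.5 0 0 0.008;0 -12.5 0 0 0.008;0 -10 0 0 0.008;0 -7 0 0 0.008;0 0 0 0 0.008'
python3 nudge.py '0 -2 0 0 0.008;0 0 0 0 0.008'
python3 nudge.py '0 -2 0 0 0.008;0 0 0 0 0.008'
python3 -c "
from h import *
o=env.observe();print(rack(o['position']),o['wrist_torque'].round(2))"
```

```text
time_s: 9.15
position: [0.5615, -0.1543, 0.0409]
tool_rot: [[-0.991, -0.135, 0.004], [-0.135, 0.991, -0.002], [-0.004, -0.003, -1.0]]
ft_force: [0.4, -1.6, 7.5]
grip_width: 0.0118
gripper_force: 40.6
time_s: 9.35
position: [0.5616, -0.1555, 0.0409]
tool_rot: [[-0.991, -0.136, 0.004], [-0.136, 0.991, -0.002], [-0.003, -0.002, -1.0]]
ft_force: [0.2, -0.4, 5.8]
grip_width: 0.0114
gripper_force: 40.6
time_s: 9.55
position: [0.5619, -0.1573, 0.0409]
tool_rot: [[-0.991, -0.136, 0.003], [-0.136, 0.991, -0.001], [-0.003, -0.002, -1.0]]
ft_force: [-0.4, 0.3, 5.8]
grip_width: 0.0113
gripper_force: 40.6
[-79.8  -6.4] [ 0.17 -0.02  0.01]
```

To row units: -0.002 m is -2.

```bash
python3 nudge.py '0 -2 0 0 0.008;0 0 0 0 0.008'
python3 -c "
from h import *
o=env.observe();print(rack(o['position']),o['wrist_torque'].round(2))
shot('wrist','w5');save('w5',None,1.42)"
```

```text
time_s: 9.75
position: [0.5621, -0.1592, 0.0409]
tool_rot: [[-0.991, -0.136, 0.003], [-0.136, 0.991, -0.001], [-0.003, -0.002, -1.0]]
ft_force: [-0.5, 1.2, 7.7]
grip_width: 0.0111
gripper_force: 40.6
[-79.8  -8.3] [ 0.22 -0.01  0.09]
```

View pics/w5_c.png

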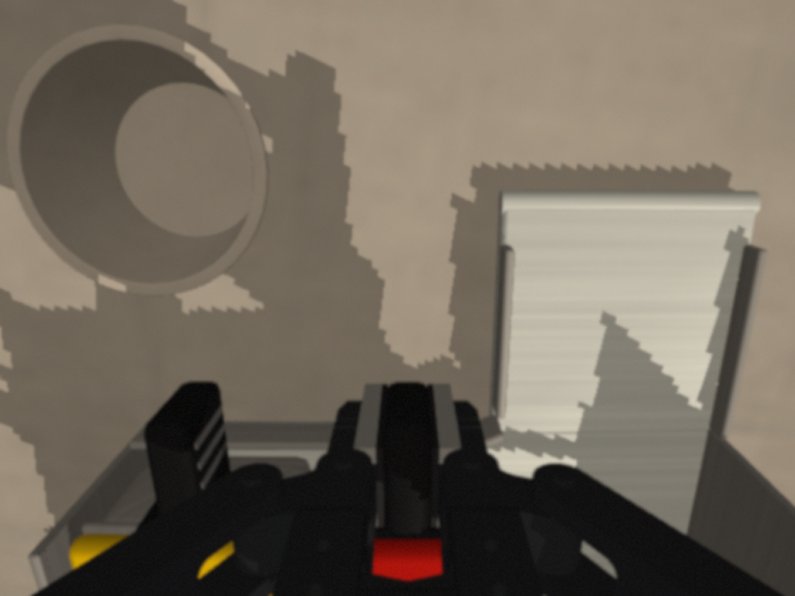

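```bash
python3 - <<'E'
from h import *
n="ylugTL ylugTR rlugL rlugR gRtop gRbot gLtop gLfloor tongFR tongFL".split()
uv=np.array([(181,384),(218,384),(387,385),(432,385),(508,248),(500,415),(745,248),(712,435),(502,193),(758,193)])/1.42
z=np.array([60,60,60,60,20,20,20,20,12,12])/1e3
W=world("w5",uv,z)
for a,b,r in zip(n,W,rack(W)): print(a,b.round(4),r)
E
```

```text
ylugTL [ 0.5467 -0.2144  0.06  ] [-102.6  -60.9]
ylugTR [ 0.5455 -0.2056  0.06  ] [-102.6  -52.1]
rlugL [ 0.5402 -0.1663  0.06  ] [-102.4  -12.4]
rlugR [ 0.5388 -0.1559  0.06  ] [-102.4   -1.9]
gRtop [ 0.5115 -0.1359  0.02  ] [-126.8   21.7]
gRbot [ 0.5656 -0.1278  0.02  ] [-72.   22.3]
gLtop [ 0.5016 -0.0659  0.02  ] [-127.    92.3]
gLfloor [ 0.5638 -0.0559  0.02  ] [-63.9  93.7]
tongFR [ 0.4968 -0.1391  0.012 ] [-141.7   20.5]
tongFL [ 0.4856 -0.062   0.012 ] [-142.3   98.4]
```

```bash
python3 - <<'E'
from h import *
n="y_bot y_top r_bot w4 y_bot, r_bot, w3 y_bot r_bot".split()
for f,p,zz in [("w5",(200,384),32),("w5",(167,432),60),("w5",(409,385),32),("w4",(127,296),32),("w4",(113,312),60),("w4",(418,297),32),("w3",(400,275),32),("w3",(535,275),32)]:
    print(f,p,rack(world(f,[np.array(p)/1.42],zz/1e3)))
E
```

```text
w5 (200, 384) [[-88.9 -68.6]]
w5 (167, 432) [[-89.6 -66.2]]
w5 (409, 385) [[-88.7  -7.2]]
w4 (127, 296) [[-88.8 -70.5]]
w4 (113, 312) [[-90.2 -62. ]]
w4 (418, 297) [[-88.6  64.7]]
w3 (400, 275) [[-88.   -3.3]]
w3 (535, 275) [[-88.   68.5]]
```

To row units: -0.05 m is -50, 0.045 m is 45.

```bash
python3 nudge.py '0 0 0 0 0.04;0 0 0 0 0.04;0 0 0 0 0.04;0 0 -50 0 0.04;0 0 -50 0 0.04;0 0 -50 0 0.04;0 0 -50 0 0.04;-5 45 0 0 0.085;-5 45 0 0 0.085;-5 45 0 0 0.085' 40
python3 nudge.py '-5 45 0 0 0.085;-5 45 0 0 0.085;-5 45 0 0 0.085;-5 45 0 7.8 0.085;0 0 0 0 0.085;0 0 0 0 0.085'
python3 - <<'E'
from h import *
d=shot("wrist","w6")
def mask(p,c):
    h=cv2.cvtColor(p,cv2.COLOR_RGB2HSV); r={"g":(45,85),"y":(20,32)}[c]
    m=cv2.inRange(h,(r[0],120,40),(r[1],255,255)); return cv2.morphologyEx(m,cv2.MORPH_OPEN,np.ones((3,3)))
for n in ("w6",):
    m=mask(d["pixels"],"g"); cs=max(cv2.findContours(m,0,2)[0],key=cv2.contourArea)[:,0]
    print(cs.min(0),cs.max(0))
    W=world("w6",cs,.054)[:,:2].astype(np.float32); print(cv2.minAreaRect(W), W.min(0),W.max(0))
shot("scene","s6")
m=mask(np.load("pics/s6.npz")["pixels"],"g"); cs=max(cv2.findContours(m,0,2)[0],key=cv2.contourArea)[:,0]
print(cv2.minAreaRect(world("s6",cs,.054)[:,:2].astype(np.float32)))
E
```

```text
time_s: 10.8
position: [0.5574, -0.0218, 0.2392]
tool_rot: [[-0.991, -0.135, 0.0], [-0.135, 0.991, -0.0], [-0.0, -0.0, -1.0]]
ft_force: [0.8, 0.5, 0.2]
grip_width: 0.081
gripper_force: 0.0
time_s: 11.4
position: [0.5529, 0.1586, 0.2388]
tool_rot: [[-1.0, -0.003, -0.0], [-0.003, 1.0, -0.0], [0.0, -0.0, -1.0]]
ft_force: [0.2, -0.9, -0.9]
grip_width: 0.0851
gripper_force: 0.0
[247  84] [317 214]
((0.5192721486091614, 0.1549529731273651), (0.05756581947207451, 0.10959433764219284), 89.40632629394531) [0.4645432  0.12584813] [0.57380974 0.1840316 ]
((0.5188767313957214, 0.15662984549999237), (0.058074310421943665, 0.11071741580963135), 89.25831604003906)
```

Careful with the scale: shifts go in mm. That gives: 0.04 m is 40, 0.034 m is 34.

```bash
python3 nudge.py '34 -3.5 0 0.8 0.085;0 0 50 0 0.085;0 0 50 0 0.085;0 0 50 0 0.085;0 0 40 0 0.085;0 0 16 0 0.085;0 0 0 0 0.085;0 0 0 0 0.085' 60
python3 nudge.py '0 0 0 0 0.05;0 0 0 0 0.05;0 0 0 0 0.05;0 0 0 0 0.05' 60
```

```text
time_s: 12.3
position: [0.5198, 0.1536, 0.0337]
tool_rot: [[-1.0, 0.015, 0.001], [0.015, 1.0, -0.0], [-0.001, 0.0, -1.0]]
ft_force: [0.9, 0.6, 0.6]
grip_width: 0.0849
gripper_force: 0.0
time_s: 12.7
position: [0.5199, 0.1543, 0.0345]
tool_rot: [[-1.0, 0.014, 0.003], [0.014, 1.0, -0.0], [-0.003, -0.0, -1.0]]
ft_force: [-0.4, -2.0, 6.6]
grip_width: 0.0589
gripper_force: 65.5
```

To row units: -0.045 m is -45, -0.04 m is -40.

```bash
python3 nudge.py '0 0 -30 0 0.05;0 0 -40 0 0.05;0 0 -40 0 0.05;-2.5 -30 0 0 0.05;-3 -45 0 0 0.05;-3 -45 0 0 0.05;-3 -45 0 0 0.05;-3 -45 0 0 0.05;-2 -38 0 0 0.05;0 0 0 -4.4 0.05' 60
python3 nudge.py '0 0 0 -4.4 0.05;0 0 30 0 0.05;0 0 30 0 0.05;0 0 0 0 0.05;0 0 0 0 0.05'
python3 - <<'E'
from h import *
o=env.observe();print(rack(o["position"]),np.degrees(np.arctan2(-o["tool_rot"][0,1],o["tool_rot"][1,1])))
d=shot("wrist","w7")
h=cv2.cvtColor(d["pixels"],cv2.COLOR_RGB2HSV)
for s in ("scene",):
    d=shot(s,"s7");m=cv2.inRange(cv2.cvtColor(d["pixels"],cv2.COLOR_RGB2HSV),(45,120,40),(85,255,255))
    cs=max(cv2.findContours(m,0,2)[0],key=cv2.contourArea)[:,0]; W=world("s7",cs,o["position"][2]-.0345+.054)
    r=cv2.minAreaRect(W[:,:2].astype(np.float32));print(r,rack(r[0]))
E
```

```text
time_s: 13.7
position: [0.5322, -0.098, 0.1431]
tool_rot: [[-0.998, -0.059, 0.001], [-0.059, 0.998, -0.001], [-0.001, -0.001, -1.0]]
ft_force: [-0.5, 2.3, -3.2]
grip_width: 0.0591
gripper_force: 66.6
time_s: 14.2
position: [0.5323, -0.0938, 0.0836]
tool_rot: [[-0.99, -0.139, -0.0], [-0.139, 0.99, 0.0], [0.0, 0.0, -1.0]]
ft_force: [0.8, 0.0, -2.8]
grip_width: 0.0592
gripper_force: 66.4
[-100.4   60.6] 8.007842835074085
((0.5050259232521057, -0.09822793304920197), (0.05433330684900284, 0.06588288396596909), 8.974559783935547) [-128.    59.9]
```

```bash
python3 nudge.py '0 0 20 0 0.05;0 0 13 0 0.05;0 0 0 0 0.05'
python3 nudge.py '0 0 2 0 0.05;0 0 2 0 0.05;0 0 0 0 0.05'
```

```text
time_s: 14.6
position: [0.532, -0.0936, 0.05]
tool_rot: [[-0.99, -0.139, -0.001], [-0.139, 0.99, 0.0], [0.001, 0.0, -1.0]]
ft_force: [0.5, 0.5, -3.0]
grip_width: 0.0591
gripper_force: 66.6
time_s: 14.9
position: [0.5324, -0.0938, 0.0465]
tool_rot: [[-0.99, -0.139, 0.001], [-0.139, 0.99, -0.0], [-0.001, -0.001, -1.0]]
ft_force: [0.1, 0.4, -2.5]
grip_width: 0.0592
gripper_force: 66.6
```

```bash
python3 nudge.py '0 0 1 0 0.05;0 0 0 0 0.05'
python3 nudge.py '0 0 1 0 0.05;0 0 0 0 0.05'
```

```text
time_s: 15.1
position: [0.5328, -0.094, 0.0465]
tool_rot: [[-0.99, -0.139, 0.002], [-0.139, 0.99, -0.001], [-0.002, -0.001, -1.0]]
ft_force: [-1.9, 0.5, 7.8]
grip_width: 0.0591
gripper_force: 67.7
time_s: 15.3
position: [0.5331, -0.094, 0.0464]
tool_rot: [[-0.99, -0.139, 0.004], [-0.139, 0.99, -0.001], [-0.003, -0.002, -1.0]]
ft_force: [-3.9, 0.6, 16.6]
grip_width: 0.0594
gripper_force: 68.9
```

To row units: 0.038 m is 38, -0.04 m is -40.

```bash
python3 nudge.py '0 0 -1.5 0 0.075;0 0 0 0 0.075;0 0 0 0 0.075;0 0 -30 0 0.075;0 0 -40 0 0.075;0 0 -40 0 0.04;40 0 0 0 0.04;38 0 0 0 0.04;0 0 0 0 0.04;0 0 0 0 0.04' 40
python3 - <<'E'
from h import *
o=env.observe();print(rack(o["position"]),o["position"])
d=shot("wrist","w8")
m=cv2.inRange(cv2.cvtColor(d["pixels"],cv2.COLOR_RGB2HSV),(45,120,40),(85,255,255))
cs=max(cv2.findContours(m,0,2)[0],key=cv2.contourArea)[:,0]; print(cs.min(0),cs.max(0)); W=world("w8",cs,.066)
R=rack(W);print(R.min(0),R.max(0))
d=shot("scene","s8");m=cv2.inRange(cv2.cvtColor(d["pixels"],cv2.COLOR_RGB2HSV),(45,120,40),(85,255,255))
cs=max(cv2.findContours(m,0,2)[0],key=cv2.contourArea)[:,0]; W=world("s8",cs,.066)
r=cv2.minAreaRect(W[:,:2].astype(np.float32));print(r,rack(r[0]))
E
```

```text
time_s: 16.3
position: [0.4548, -0.1048, 0.1558]
tool_rot: [[-0.99, -0.138, 0.001], [-0.138, 0.99, -0.0], [-0.001, -0.0, -1.0]]
ft_force: [0.3, 0.3, -0.9]
grip_width: 0.0397
gripper_force: 0.0
[-178.6   60.2] [ 0.45484347 -0.10480733  0.15578856]
[242 258] [331 394]
[-157.4   31.4] [-47.1  90.2]
((0.5324236154556274, -0.09246934205293655), (0.11169671267271042, 0.06251544505357742), 7.607244491577148) [-100.1   61.8]
```

```bash
python3 nudge.py '0 0.5 40 0 0.04;0 0 40 0 0.04;0 0 37 0 0.04;0 0 0 0 0.04;0 0 0 0 0.008;0 0 0 0 0.008;0 0 0 0 0.008;0 0 0 0 0.008' 40
python3 nudge.py '-10 0 0 0 0.008;-12 0 0 0 0.008;-14 0 0 0 0.008;-14 0 0 0 0.008;0 0 0 0 0.008'
python3 -c "
from h import *
o=env.observe();print(rack(o['position']),o['wrist_torque'].round(2))"
```

```text
time_s: 17.2
position: [0.4558, -0.1045, 0.0399]
tool_rot: [[-0.99, -0.139, 0.003], [-0.139, 0.99, -0.002], [-0.003, -0.002, -1.0]]
ft_force: [-0.6, 0.1, 6.8]
grip_width: 0.0114
gripper_force: 44.5
time_s: 17.7
position: [0.5066, -0.0975, 0.04]
tool_rot: [[-0.99, -0.14, 0.005], [-0.14, 0.99, -0.002], [-0.005, -0.002, -1.0]]
ft_force: [1.9, 0.8, 8.5]
grip_width: 0.0114
gripper_force: 44.8
[-126.3   60.3] [ 0.17 -0.51  0.07]
```

To row units: -0.014 m is -14, -0.012 m is -12.

```bash
python3 nudge.py '-12 0 0 0 0.008;-14 0 0 0 0.008;-12 0 0 0 0.008;-8 0.5 0 0 0.008;0 0 0 0 0.008'
python3 nudge.py '-2 0 0 0 0.008;-2 0 0 0 0.008;0 0 0 0 0.008'
python3 -c "
from h import *
o=env.observe();print(rack(o['position']),o['wrist_torque'].round(2))"
```

```text
time_s: 18.2
position: [0.5514, -0.0905, 0.04]
tool_rot: [[-0.99, -0.14, 0.004], [-0.14, 0.99, -0.001], [-0.004, -0.002, -1.0]]
ft_force: [1.2, 0.5, 7.1]
grip_width: 0.0114
gripper_force: 44.5
time_s: 18.5
position: [0.5543, -0.09, 0.0401]
tool_rot: [[-0.99, -0.139, 0.003], [-0.139, 0.99, -0.001], [-0.002, -0.001, -1.0]]
ft_force: [-1.0, -0.3, 9.3]
grip_width: 0.0116
gripper_force: 44.8
[-78.1  61.3] [0.11 0.08 0.01]
```

```bash
for i in 1 2; do python3 nudge.py '-1.5 0 0 0 0.008;0 0 0 0 0.008' | sed -n '2p;4p'; done; python3 nudge.py '-2 0 0 0 0.008;0 0 0 0 0.008' | sed -n '2p;4p'
```

```text
position: [0.5549, -0.0899, 0.0401]
ft_force: [-5.8, -1.7, 11.9]
position: [0.5549, -0.0899, 0.0401]
ft_force: [-13.3, -5.2, 16.2]
position: [0.555, -0.0898, 0.04]
ft_force: [-22.4, -7.4, 21.7]
```

To row units: -0.05 m is -50, 0.04 m is 40.

```bash
python3 nudge.py '3 0 -1 0 0.008;0 0 0 0 0.03;0 0 0 0 0.036;0 0 0 0 0.036;0 0 -30 0 0.036;0 0 -50 0 0.036;40 0 -50 0 0.036;40 0 -20 0 0.036;0 0 0 0 0.036;0 0 0 0 0.036'
python3 - <<'E'
from h import *
o=env.observe();print(rack(o["position"]))
import itertools
R={"g":(45,85),"y":(20,32),"r":(0,6)}
for cam in ("wrist","scene"):
    d=shot(cam,cam+"9"); h=cv2.cvtColor(d["pixels"],cv2.COLOR_RGB2HSV)
    for c,(a,b) in R.items():
        m=cv2.inRange(h,(a,150,40),(b,255,255)); cs=cv2.findContours(m,0,2)[0]
        best=None
        for k in cs:
            if cv2.contourArea(k)<80: continue
            W=rack(world(cam+"9",k[:,0],.066)); ctr=W.mean(0)
            if abs(ctr[0])<120 and abs(ctr[1])<130: print(cam,c,cv2.contourArea(k),W.min(0),W.max(0),[np.round(v,1) for v in cv2.minAreaRect(W.astype(np.float32))])
E
```

```text
time_s: 20.1
position: [0.4853, -0.0994, 0.179]
tool_rot: [[-0.99, -0.139, 0.001], [-0.139, 0.99, -0.0], [-0.001, -0.001, -1.0]]
ft_force: [0.1, -0.1, 0.2]
grip_width: 0.0359
gripper_force: 0.0
[-147.7   61.4]
wrist g 5593.0 [-59.5  33.6] [21.7 91.3] [array([-18.9,  62.5]), array([57.7, 81.2]), np.float64(90.0)]
wrist y 176.0 [ 14.2 -51.5] [ 34.2 -35.1] [array([ 24.2, -43.5]), array([19.6, 16.4]), np.float64(1.4)]
wrist y 178.0 [  0.4 -92.5] [ 26.5 -72.7] [array([ 13.6, -82.7]), array([ 6.7, 31.3]), np.float64(46.6)]
wrist y 1240.5 [-62.7 -95.2] [-29. -36.] [array([-47.2, -65.8]), array([32.3, 60.9]), np.float64(4.2)]
wrist r 334.0 [-27.   13.2] [15.5 23.1] [array([-5.8, 18.1]), array([42.5,  9.9]), np.float64(-0.0)]
wrist r 271.5 [-62.6 -34.7] [-47.1 -15.3] [array([-54.8, -25. ]), array([13.6, 20.9]), np.float64(6.7)]
scene g 265.0 [-56.2  35.6] [38.2 85.1] [array([-8.8, 60.6]), array([48.1, 95. ]), np.float64(88.8)]
scene y 377.0 [-60.6 -96.5] [ 45.6 -35.1] [array([ -7.6, -66.4]), array([105.7,  61.6]), np.float64(0.9)]
scene r 403.0 [-59.7 -31.8] [43.6 27.1] [array([-8.1, -2.5]), array([ 58.9, 103.3]), np.float64(89.7)]
```

```bash
python3 -c "
from rig import env
print(env.close_job())"
```

```text
the job is handed in; nothing more can be done
None
```

I handed the job in at about 20 s: the bar is up, the yellow then red pans are closed up to the right, and the green pan is pushed home by its lug until it met the rear wall; nothing else was touched, and the bar was last viewed up just after it was released.

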